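# Shut the paint tin

### The arm

A 6-joint arm with a two-finger parallel gripper is mounted at the origin on a cart in front of the work surface, level with it; the furniture and walls round the work are solid. World frame = base frame: x ahead of the robot, y to its left, z up, the work surface at z = 0. Lengths are in m, angles in degrees, forces in N, time in s.
With the tool pointing down it reaches from about 0.3 to 0.75 m from the base axis. Payload 8.5 kg.
Tool frame: the origin (TCP) lies on the centre line of the jaws, within the pads' length; the fingertips stand env.tcp_to_tips ahead of it and the grasp point (between the pads) lies 8 mm behind it (env.tcp_to_tips is the distance from the TCP to the fingertips, in m); z points along the fingers, y is the direction in which the jaws open and shut (so a half turn about z gives the same grasp; the last joint's range is limited). The gripper opens to 85 mm and grips with 20 to 120 N. Pads are 22 mm wide; open, the fingers measure 114 mm over their backs; the gripper's body (76 mm by 85 mm) begins 54 mm behind the grasp point. The pads swing forward as they close: fully open they stand 13 mm farther back than shut.
Start: joints at [-88.94, 21.807, 74.336, -0, 83.858, -12.336], TCP at [0.127, -0.535, 0.242] pointing down, gripper open.
Joint ranges: [-178.18, 178.18], [-50.72, 133.34], [12.68, 142.11], [-81.47, 261.47], [9.98, 163.14], [-165.26, 165.26]. Speed limits (degrees/s): [136.94, 136.94, 180, 180, 180, 180].

### API

Orientations are given as a 3x3 rotation matrix whose columns are the frame's x, y, z axes.
In Python, from rig import env gives the robot as it stands. The module is installed in compiled form; this text tells all that it offers.
- The arm moves only by the tool carry_out, never from a script. Its argument "rows" is a list of rows, each an object of numbers: "tx", "ty", "tz": the shift along the tool's x, y, z in cm; "yaw": the turn about the tool's z in rad. In form: [{"tx": .., "ty": .., "tz": .., "yaw": ..}, ...]. A call has 1 to 12 rows; each row shifts and turns the pose as measured when the row begins, along the tool's axes as they then stand; what a row does not reach is not made up. A row lasts 1/10 s, in which the tool goes at most 50 mm and 8.59 degrees, less where a joint would pass 70% of its speed; a pose out of reach is approached as far as the arm can. A call is refused whole if a number of a shift passes 5 or a number of a turn 0.15, either way. A call with a gripper value outside its range is refused whole. "jaw" is the closure, from -1 (fully open) to 1 (shut), set as the call begins (left out, the last holds). The fingers move at their own pace and stop on an object; "squeeze" is the grip in N (left out, the last holds). Time passes only in rows, so rows that do not move let the fingers close. It gives the time, the measured TCP pose, the force and the opening at its end, in the units of the state.
- env.observe(): the state, without advancing time (a new reading comes with each control period).
- env.get_image(name): name is "side" or "top"; returns the picture (480x640x3 uint8, red, green, blue); there is no depth.
- env.camera_params(name): a dict with "vertical_fov" (degrees; the focal length in pixels is half the picture's height over the tangent of half this angle, whatever the lens; pixels are square), "cx", "cy" (the principal point, pixels), "k1" (the pictures are not rectified: a ray, as slopes to the right and down, at radius r is drawn at 1 + k1 r^2 times it, then the intrinsics apply), "view" (4x4, takes a point from world to camera coordinates). Camera axes: x right, y up, looking along -z (the intrinsics and any distortion apply to the point x, -y, -z); pixel columns grow to the right and rows downward; lengths in m; the calibration is good to about 2 mm. A picture is of the moment at which its call begins. camera_params takes no time and is no camera call.
- env.close_job(): hands the job in, once; it reports no verdict.
The state is a dict: "time_s": time; "q": joint angles; "qvel": joint speeds; "joint_efforts": joint torques, N m; "position": TCP position; "tool_rot": TCP orientation; "ft_force": force on the tool from outside, world axes, zero at the start; "wrist_torque": the same for the moment, N m; "grip_width": finger opening in m.
Only numpy, scipy, OpenCV 4.12 (cv2) and the standard library are available. Lean on these libraries where they do the work, as an engineer would, in place of code of your own. Each camera call takes 0.05 s, during which the arm holds its last target. There are 200 camera calls.

### The job

Someone left the red-banded paint tube lying over the front rim of the open paint tin. Take the tube out and lay it down on the bench beside the tin, not touching it; then swing the tin's lid over and press its front edge down, firmly but without brute force, until the catch snaps and the lid is fully shut. Leave the other things on the bench where they lie.

Things in the scene. Friction and masses are not known exactly. Their poses are not given: they have to be found in the camera images.
- paint_tin: flat black watercolour tin, 101 (x) x 208 (y) x 34 mm when shut; fast to the bench. Origin: centre of its underside; x from the front (robot's side) to the hinge, y along its length, z up. The open base is 21 mm high, its rim walls 2 mm thick, filled with rows of paint cakes to 12 mm. A brass snap catch sits in the middle of the front wall.
- paint_tin_lid (a joint): hinge angle of the tin's lid: 0 is fully shut, 1.57 upright, 1.95 leaning back as far as it goes. The hinge is stiff: the lid stays where it is left. Pushed over, it stops at about 0.08, where the catch's bead rides on the sprung roller; a push of about 10 N down on the front edge snaps it past that to 0.
- lid_front (a point): point in the middle of the lid's outer (top) face, 6 mm behind its front edge; moves with the lid. In the tin's frame it is at (-45, 0, 34) mm when shut. The lid is a shallow tray of 96 mm from hinge to front edge, 208 mm long, 12 mm deep; a 32 mm wide brass hasp tab hangs 18 mm below the front edge (when shut) and 4 mm in front of it
- tin_hinge (a point): middle of the hinge line, at (48.5, 0, 21) mm in the tin's frame; the hinge axis is the tin's y
- red_tube: white paint tube with a red band and brown cap, 26 (x) x 100 (y) x 20 (z) mm, 30 g; origin on the underside in the middle of its length, y towards the cap, z its thickness. It starts across the tin's front rim, tail on the paint cakes, cap towards the robot
- tube_centre (a point): middle of the red-banded tube, 10 mm above its underside
- blue_tube: bystander: white paint tube with a blue band, 26 (x) x 100 (y) x 20 mm, origin under its centre, lies on the bench to the left of the tin; leave it alone
- dark_cutter: bystander: lino cutter with dark wooden handle, 27 x 93 x 26 mm
- red_ink: bystander: ink bottle with red label and dark cap, 38 x 38 x 60 mm
- cork: bystander: cork sanding block, 55 x 95 x 35 mm
There are look-alikes about, which are no part of the job. What is shaped like the red_tube but pink or yellow is not meant.

How it is judged (in metres and radians):
On the way, in this order (a step that is already met when the one before it is completed fails the run):
1. the red-banded tube is out of the tin and lies on the bench, touching neither the tin nor the gripper, the lid not yet shut (height (world z) of tube_centre below 0.02 m and angle between red_tube's own y axis and vertical above 1.4 rad and contact force between red_tube and paint_tin below 0.02 N and contact force between red_tube and the arm below 0.02 N and contact force between red_tube and the fingers below 0.02 N and linear speed of red_tube below 0.03 m/s and value of joint paint_tin_lid above 0.3 rad), for 0.2 s.
2. the lid is pressed past the catch and fully shut (value of joint paint_tin_lid below 0.025 rad), for 0.2 s.
At the end, for the whole second after the job is handed in: The lid is fully shut past its catch (hinge angle under 0.025 rad) and stays so untouched; the red-banded tube lies level and at rest on the bench (its middle less than 20 mm above the top), not touching the tin (value of joint paint_tin_lid below 0.025 rad and height (world z) of tube_centre below 0.02 m and angle between red_tube's own y axis and vertical above 1.4 rad and contact force between red_tube and paint_tin below 0.02 N and linear speed of red_tube below 0.03 m/s).
It fails at once if a bystander moved more than 30 mm (distance of any of blue_tube, dark_cutter, red_ink, cork from where it was at the start of the episode above 0.03 m).
It fails at once if the tin pressed with brute force (over 60 N) (contact force between any of the arm, the fingers and paint_tin above 60 N).
It also fails if it takes over 51 s, if anything falls off the work surface, if the arm or the gripper's body presses on something with over 40 N, if the wrist force passes 120 N, or if a joint passes its speed limit or range.

## Working session

There is one attempt and no reset: what is moved stays moved. The work goes in short steps, Python scripts to look and compute and a tool call to move; the robot and the scene stay as the last step left them, time stands still between calls to the robot, and variables do not carry over. Pictures are saved under pics/ and viewed, about 8 in all and at most 12, crops included, and the job is handed in when it is done.

Besides the shell and the picture viewer there is one more tool, called after "Request:" as name(argument=value, ...) on one line, values as JSON. carry_out: Moves the arm, as the interface text tells. Its arguments: {"type":"object","properties":{"rows":{"type":"array","items":{"type":"object","properties":{"tx":{"type":"number"},"ty":{"type":"number"},"tz":{"type":"number"},"yaw":{"type":"number"}}}},"jaw":{"type":"number"},"squeeze":{"type":"number"}},"required":["rows"]}

```bash
mkdir -p pics; cat > h.py <<'E'
import numpy as np, cv2
from rig import env
def snap(n,f):
    im=env.get_image(n); cv2.imwrite('pics/'+f,cv2.cvtColor(im,cv2.COLOR_RGB2BGR)); return im
def ray(n,u,v):
    p=env.camera_params(n); f=240/np.tan(np.radians(p['vertical_fov'])/2)
    K=np.array([[f,0,p['cx']],[0,f,p['cy']],[0,0,1]])
    a,b=cv2.undistortPoints(np.array([[[u,v]]],float),K,np.array([p['k1'],0,0,0.]))[0,0] 
    V=np.array(p['view']); R=V[:3,:3]; o=-R.T@V[:3,3]
    return o,R.T@np.array([a,-b,-1])
def pt(n,u,v,z):
    o,d=ray(n,u,v); return o+d*(z-o[2])/d[2]
def two(a,b):
    o1,d1=ray('top',*a);o2,d2=ray('side',*b)
    s=np.linalg.lstsq(np.c_[d1,-d2],o2-o1,rcond=None)[0]
    p,q=o1+s[0]*d1,o2+s[1]*d2; return (p+q)/2,np.linalg.norm(p-q)
def proj(n,P):
    p=env.camera_params(n); f=240/np.tan(np.radians(p['vertical_fov'])/2)
    c=np.array(p['view'])@np.r_[P,1]; x,y=c[0]/-c[2],-c[1]/-c[2]; k=1+p['k1']*(x*x+y*y)
    return p['cx']+f*x*k,p['cy']+f*y*k
E
python3 - <<'E'
from h import *
snap('top','t0.png');snap('side','s0.png')
for n in('top','side'):
    p=env.camera_params(n);print(p, ray(n,320,240)[0])
print(env.observe(),env.tcp_to_tips)
E
```

```text
{'vertical_fov': 47.18075649787913, 'cx': 319.2313146616677, 'cy': 244.03427130011394, 'k1': 0.04823251572094707, 'view': array([[-3.29672010e-02, -9.99456031e-01,  8.98162126e-04,
        -3.74292129e-02],
       [ 9.77896548e-01, -3.20703834e-02,  2.06615180e-01,
        -5.40598734e-01],
       [-2.06473983e-01,  7.68983382e-03,  9.78421873e-01,
        -1.08415292e+00],
       [ 0.00000000e+00,  0.00000000e+00,  0.00000000e+00,
         1.00000000e+00]])} [ 0.30356633 -0.04640911  1.17248846]
{'vertical_fov': 52.45556669106659, 'cx': 316.02105202639433, 'cy': 237.63470808450583, 'k1': -0.08989135838599953, 'view': array([[-0.9533872 , -0.30078366,  0.0241255 ,  0.5010706 ],
       [ 0.18633165, -0.52394815,  0.83111904, -0.17191084],
       [-0.23734652,  0.79687359,  0.55557097, -1.09109176],
       [ 0.        ,  0.        ,  0.        ,  1.        ]])} [0.25077989 0.93010369 0.7369687 ]
{'time_s': 0.1, 'q': array([-8.89415924e+01,  2.18386121e+01,  7.43793992e+01,  9.98276009e-04,
        8.38594180e+01, -1.23358205e+01]), 'qvel': array([-0.03235741, -0.10016735, -0.18422754, -0.01186924,  0.09295952,
        0.08301976]), 'joint_efforts': array([ 5.23383191e-03, -4.49213898e+01, -2.31656671e+01, -1.27986777e-04,
        3.66109220e-03, -6.96292176e-06]), 'position': array([ 0.12740432, -0.53478255,  0.24176558]), 'tool_rot': array([[ 9.72799655e-01,  2.31648077e-01, -7.64219879e-06],
       [ 2.31647875e-01, -9.72798764e-01,  1.35148383e-03],
       [ 3.05634307e-04, -1.31649330e-03, -9.99999087e-01]]), 'ft_force': array([ 0.18929469, -0.88418754,  0.04567733]), 'wrist_torque': array([ 0.03739906, -0.02676682,  0.01839068]), 'grip_width': 0.08556007706853087} 0.011
```

View pics/t0.png

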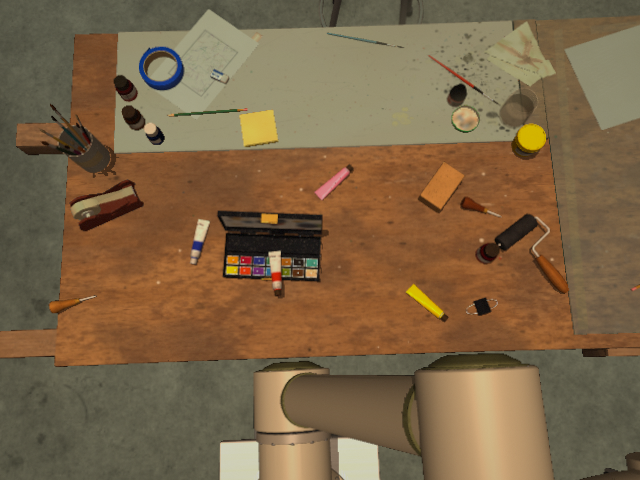

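View pics/s0.png

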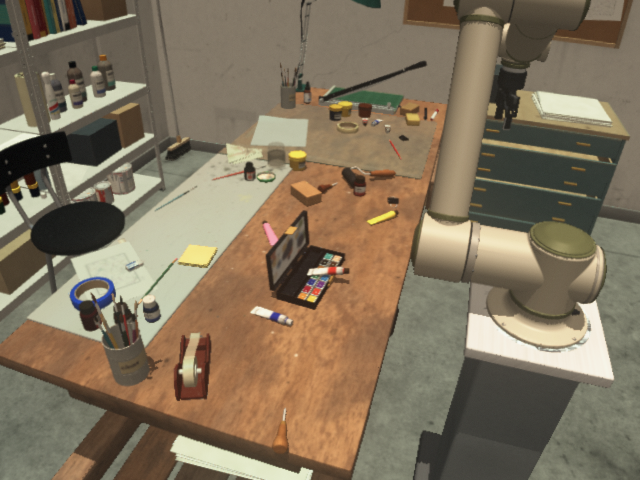

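The top view shows these candidates: the white tube with a red band and brown cap at (276,272), the pink tube at (334,182), the yellow tube at (427,302) and the blue-banded tube at (199,242). I choose the one at (276,272), which lies over the tin's front rim. In the side view it is at (328,271).

```bash
python3 - <<'E'
from h import *
t=cv2.imread('pics/t0.png')[200:310,205:335]; s=cv2.imread('pics/s0.png')[205:315,250:370]
r=lambda i:cv2.resize(i,(400,int(400*i.shape[0]/i.shape[1])),interpolation=cv2.INTER_CUBIC)
a,b=r(t),r(s); h=min(len(a),len(b)); cv2.imwrite('pics/c0.png',np.hstack([a[:h],b[:h]]))
for n,u,v,z in [('top',223,277,.021),('top',321,280,.021),('top',276,272,.03),('top',199,242,.02)]: print(n,u,v,pt(n,u,v,z).round(3))
E
```

```text
top 223 277 [0.482 0.15  0.021]
top 321 280 [ 0.469 -0.057  0.021]
top 276 272 [0.488 0.037 0.03 ]
top 199 242 [0.56  0.201 0.02 ]
```

View pics/c0.png

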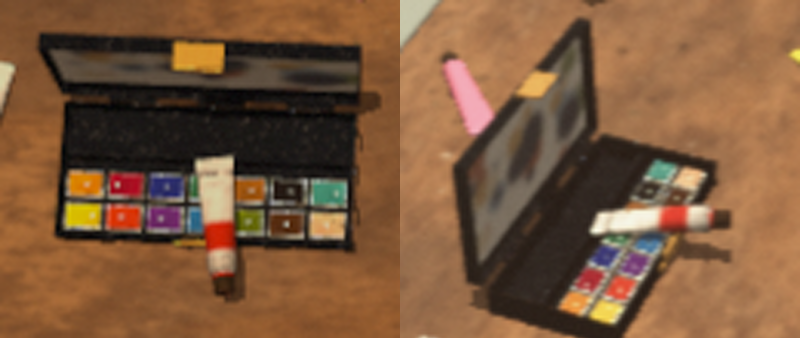

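The crop confirms the choice: white tube, red band and brown cap over the rim near the brass catch, with the lid about upright. The tail is at top pixel (274,251) and the cap end at (278,294). In the side view they are at (309,272) and (349,270).

```bash
python3 - <<'E'
from h import *
c=lambda x,y:(205+x/3.077,200+y/3.077)
d=lambda x,y:(250+(x-400)/3.333,205+y/3.333)
print('tail',two(c(215,158),d(597,222)));print('cap',two(c(224,291),d(730,218)));print('band',two(c(221,236),d(673,217)))
print('base corners z.021', [pt('top',*c(*p),.021).round(3) for p in((57,237),(353,248),(67,104),(357,112))])
print('lid top L,R',two(c(42,36),d(458,162)),two(c(360,46),d(588,22)))
print('front rim side view',[pt('side',*d(*p),.021).round(3) for p in((617,322),(716,163),(490,290))])
E
```

```text
tail (array([0.53297194, 0.03988196, 0.01430933]), np.float64(0.004124329688141349))
cap (array([0.43674063, 0.03358716, 0.03784658]), np.float64(0.0045881638410576004))
band (array([0.47651883, 0.03567722, 0.02982393]), np.float64(0.002211506502129846))
base corners z.021 [array([0.482, 0.149, 0.021]), array([ 0.468, -0.054,  0.021]), array([0.576, 0.142, 0.021]), array([ 0.563, -0.06 ,  0.021])]
lid top L,R (array([0.59568992, 0.14142484, 0.12144445]), np.float64(0.002803561015620789)) (array([ 0.57918379, -0.06297194,  0.11745475]), np.float64(0.011313792865233636))
front rim side view [array([0.482, 0.147, 0.021]), array([ 0.466, -0.051,  0.021]), array([0.573, 0.144, 0.021])]
```

Request:
carry_out(rows=[{"tx": 3.4, "ty": -3.4}, {"tx": 3.4, "ty": -3.4}, {"tx": 3.4, "ty": -3.4}, {"tx": 3.4, "ty": -3.4}, {"tx": 3.4, "ty": -3.4}, {"tx": 3.4, "ty": -3.4}, {"tx": 3.4, "ty": -3.4}, {"tx": 3.4, "ty": -3.4}, {"tx": 3.4, "ty": -3.4}, {"tx": 3.4, "ty": -3.4}, {"tx": 3.4, "ty": -3.4}, {"tx": 3.4, "ty": -3.4}], jaw=-0.2)

```text
validation failed for argument at $.ro...
```

Request:
carry_out(rows=[{"tx": 3.4, "ty": -3.4, "tz": 0, "yaw": 0}, {"tx": 3.4, "ty": -3.4, "tz": 0, "yaw": 0}, {"tx": 3.4, "ty": -3.4, "tz": 0, "yaw": 0}, {"tx": 3.4, "ty": -3.4, "tz": 0, "yaw": 0}, {"tx": 3.4, "ty": -3.4, "tz": 0, "yaw": 0}, {"tx": 3.4, "ty": -3.4, "tz": 0, "yaw": 0}, {"tx": 3.4, "ty": -3.4, "tz": 0, "yaw": 0}, {"tx": 3.4, "ty": -3.4, "tz": 0, "yaw": 0}, {"tx": 3.4, "ty": -3.4, "tz": 0, "yaw": 0}, {"tx": 3.4, "ty": -3.4, "tz": 0, "yaw": 0}, {"tx": 3.4, "ty": -3.4, "tz": 0, "yaw": 0}, {"tx": 3.4, "ty": -3.4, "tz": 0, "yaw": 0}], jaw=-0.2)

```text
time_s: 1.3
position: [0.437, -0.0281, 0.2402]
tool_rot: [[0.975, 0.221, -0.001], [0.221, -0.975, 0.005], [0.0, -0.005, -1.0]]
ft_force: [0.9, -1.7, 0.6]
grip_width: 0.0514
```

Request:
carry_out(rows=[{"tx": 2.8, "ty": -2.6, "tz": 0, "yaw": 0}, {"tx": 2.8, "ty": -2.6, "tz": 0, "yaw": 0}, {"tx": 0, "ty": 0, "tz": 4, "yaw": 0.08}, {"tx": 0, "ty": 0, "tz": 4, "yaw": 0.08}, {"tx": 0, "ty": 0, "tz": 4, "yaw": 0}, {"tx": 0, "ty": 0, "tz": 2, "yaw": 0}, {"tx": 0, "ty": 0, "tz": 0, "yaw": 0}])

```text
time_s: 2.0
position: [0.4836, 0.0457, 0.0953]
tool_rot: [[0.998, 0.067, 0.001], [0.067, -0.998, 0.006], [0.001, -0.006, -1.0]]
ft_force: [1.0, 0.4, 0.8]
grip_width: 0.0514
```

```bash
python3 - <<'E'
from h import *
o=env.observe();print(o['position'],o['tool_rot'][:,0])
t=snap('top','t1.png');s=snap('side','s1.png')
t=cv2.imread('pics/t1.png')[200:310,205:335]; s=cv2.imread('pics/s1.png')[205:315,250:370]
r=lambda i:cv2.resize(i,(400,int(400*i.shape[0]/i.shape[1])),interpolation=cv2.INTER_CUBIC)
a,b=r(t),r(s); h=min(len(a),len(b)); cv2.imwrite('pics/c1.png',np.hstack([a[:h],b[:h]]))
E
```

```text
[0.48356345 0.04574845 0.09525886] [0.99777609 0.0666402  0.00139971]
```

View pics/c1.png

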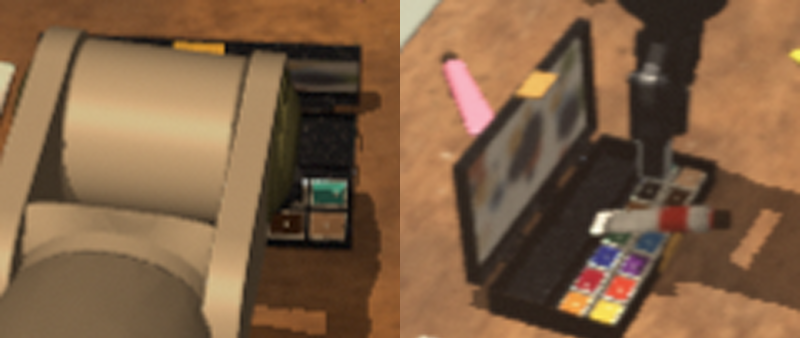

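The crop shows the open fingers above the tube, about 9 mm too far to the left (y). I correct that, go down and grip.

Request:
carry_out(rows=[{"tx": -0.3, "ty": 0.9, "tz": 0, "yaw": 0}, {"tx": 0, "ty": 0, "tz": 3, "yaw": 0}, {"tx": 0, "ty": 0, "tz": 1.5, "yaw": 0}, {"tx": 0, "ty": 0, "tz": 1.0, "yaw": 0}, {"tx": 0, "ty": 0, "tz": 0, "yaw": 0}])

```text
time_s: 2.6
position: [0.4868, 0.0332, 0.0478]
tool_rot: [[0.998, 0.066, 0.02], [0.066, -0.998, 0.002], [0.02, -0.001, -1.0]]
ft_force: [0.6, -0.7, 0.1]
grip_width: 0.051
```

Request:
carry_out(rows=[{"tx": -0.5, "ty": -0.3, "tz": 0.7, "yaw": 0}, {"tx": 0, "ty": 0, "tz": 0.6, "yaw": 0}, {"tx": 0, "ty": 0, "tz": 0, "yaw": 0}])

```text
time_s: 2.9
position: [0.4825, 0.0355, 0.0359]
tool_rot: [[0.998, 0.066, 0.024], [0.066, -0.998, 0.001], [0.024, 0.0, -1.0]]
ft_force: [-0.4, 0.5, 0.6]
grip_width: 0.0515
```

Request:
carry_out(rows=[{"tx": 0, "ty": 0, "tz": 0, "yaw": 0}, {"tx": 0, "ty": 0, "tz": 0, "yaw": 0}, {"tx": 0, "ty": 0, "tz": 0, "yaw": 0}, {"tx": 0, "ty": 0, "tz": 0, "yaw": 0}, {"tx": 0, "ty": 0, "tz": 0, "yaw": 0}, {"tx": 0, "ty": 0, "tz": 0, "yaw": 0}], jaw=1, squeeze=25)

```text
time_s: 3.5
position: [0.483, 0.0356, 0.0367]
tool_rot: [[0.997, 0.067, 0.026], [0.067, -0.998, 0.001], [0.026, 0.001, -1.0]]
ft_force: [0.1, 0.2, -0.4]
grip_width: 0.0203
```

Request:
carry_out(rows=[{"tx": 0, "ty": 0, "tz": -1, "yaw": 0}, {"tx": 0, "ty": 0, "tz": -3, "yaw": 0}, {"tx": 0, "ty": 0, "tz": -3, "yaw": 0}, {"tx": -1, "ty": 2, "tz": 0, "yaw": 0}, {"tx": -1, "ty": 3, "tz": 0, "yaw": 0}, {"tx": -1, "ty": 3.5, "tz": 0, "yaw": 0}, {"tx": -1, "ty": 3.5, "tz": 0, "yaw": 0}, {"tx": -1, "ty": 3.5, "tz": 0, "yaw": 0}, {"tx": 0, "ty": 2.5, "tz": 0, "yaw": 0}, {"tx": 0, "ty": 1, "tz": 0, "yaw": 0}, {"tx": 0, "ty": 0, "tz": 0, "yaw": 0}])

```text
time_s: 4.6
position: [0.4432, -0.1639, 0.1158]
tool_rot: [[0.997, 0.069, 0.032], [0.069, -0.998, -0.002], [0.032, 0.005, -0.999]]
ft_force: [-0.5, -0.1, 0.1]
grip_width: 0.0204
```

```bash
python3 - <<'E'
from h import *
snap('side','s2.png')
s=cv2.imread('pics/s2.png')[140:315,250:450]
cv2.imwrite('pics/c2.png',cv2.resize(s,(600,525),interpolation=cv2.INTER_CUBIC))
E
```

```text
(no output)
```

View pics/c2.png

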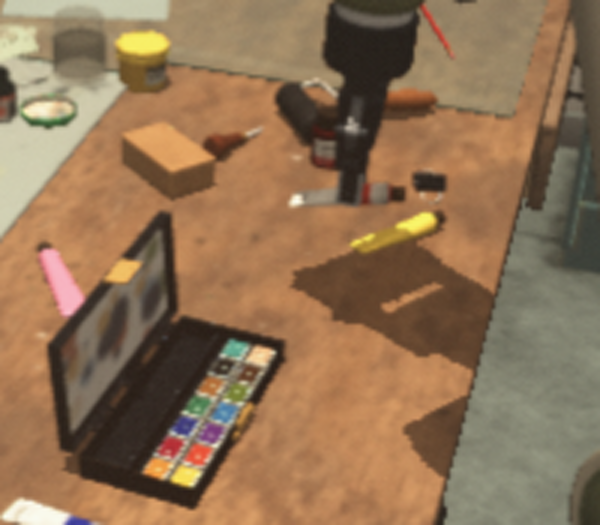

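The crop shows the tube held between the pads at about (350,195), tail slightly low. The bench below it is clear and the tin is empty. I lower it now.

Request:
carry_out(rows=[{"tx": 0, "ty": 0, "tz": 3, "yaw": 0}, {"tx": 0, "ty": 0, "tz": 3, "yaw": 0}, {"tx": 0, "ty": 0, "tz": 1.5, "yaw": 0}, {"tx": 0, "ty": 0, "tz": 0, "yaw": 0}, {"tx": 0, "ty": 0, "tz": 0.4, "yaw": 0}, {"tx": 0, "ty": 0, "tz": 0.3, "yaw": 0}, {"tx": 0, "ty": 0, "tz": 0, "yaw": 0}])

```text
time_s: 5.35
position: [0.4476, -0.1565, 0.0343]
tool_rot: [[0.996, 0.078, 0.035], [0.078, -0.997, -0.003], [0.035, 0.006, -0.999]]
ft_force: [0.2, -0.1, -0.3]
grip_width: 0.0199
```

Request:
carry_out(rows=[{"tx": 0, "ty": 0, "tz": 0.4, "yaw": 0}, {"tx": 0, "ty": 0, "tz": 0.3, "yaw": 0}, {"tx": 0, "ty": 0, "tz": 0, "yaw": 0}, {"tx": 0, "ty": 0, "tz": 0.2, "yaw": 0}, {"tx": 0, "ty": 0, "tz": 0, "yaw": 0}])

```text
time_s: 5.85
position: [0.4485, -0.1568, 0.0259]
tool_rot: [[0.996, 0.078, 0.038], [0.078, -0.997, -0.004], [0.037, 0.007, -0.999]]
ft_force: [-0.7, 0.0, -1.2]
grip_width: 0.0203
```

Request:
carry_out(rows=[{"tx": 0, "ty": 0, "tz": 0.3, "yaw": 0}, {"tx": 0, "ty": 0, "tz": 0, "yaw": 0}])

```text
time_s: 6.05
position: [0.4486, -0.157, 0.0227]
tool_rot: [[0.996, 0.078, 0.038], [0.078, -0.997, -0.005], [0.037, 0.008, -0.999]]
ft_force: [1.1, -0.1, -0.7]
grip_width: 0.0207
```

Request:
carry_out(rows=[{"tx": 0, "ty": 0, "tz": 0, "yaw": 0}, {"tx": 0, "ty": 0, "tz": 0, "yaw": 0}, {"tx": 0, "ty": 0, "tz": 0, "yaw": 0}, {"tx": 0, "ty": 0, "tz": 0, "yaw": 0}, {"tx": 0, "ty": 0, "tz": -1, "yaw": 0}, {"tx": 0, "ty": 0, "tz": -3, "yaw": 0}, {"tx": 0, "ty": 0, "tz": -4, "yaw": 0}, {"tx": 0, "ty": 0, "tz": -4, "yaw": 0}, {"tx": 0, "ty": 0, "tz": -4, "yaw": 0}, {"tx": 0, "ty": 0, "tz": -2, "yaw": 0}, {"tx": 0, "ty": 0, "tz": 0, "yaw": 0}], jaw=-0.3)

```text
time_s: 7.15
position: [0.4406, -0.1556, 0.2139]
tool_rot: [[0.996, 0.078, 0.039], [0.078, -0.997, -0.005], [0.038, 0.008, -0.999]]
ft_force: [-0.5, -0.4, -0.9]
grip_width: 0.0553
```

```bash
python3 - <<'E'
from h import *
snap('side','s3.png'); 
s=cv2.imread('pics/s3.png')[140:315,250:450]
cv2.imwrite('pics/c3.png',cv2.resize(s,(600,525),interpolation=cv2.INTER_CUBIC))
E
```

```text
(no output)
```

View pics/c3.png

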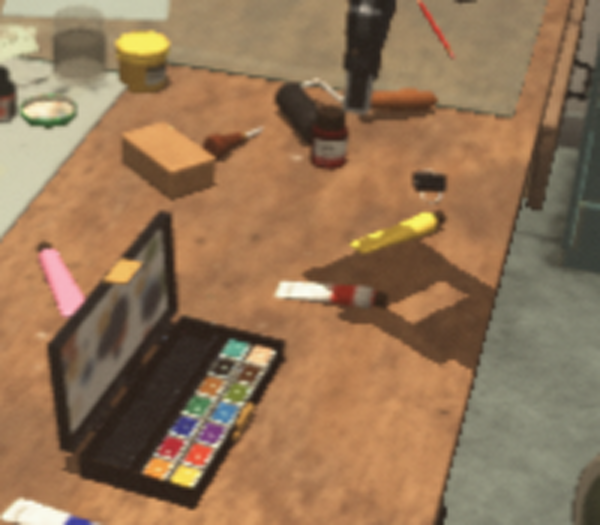

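The tube lies flat on the bench at crop (330,293), well away from the tin, and the fingers are clear of it. Next I close the jaws and go behind the lid.

Request:
carry_out(rows=[{"tx": 2, "ty": -1.6, "tz": 0, "yaw": 0}, {"tx": 3.4, "ty": -2.7, "tz": 0, "yaw": 0}, {"tx": 3.4, "ty": -2.7, "tz": 0, "yaw": 0}, {"tx": 3.4, "ty": -2.7, "tz": 0, "yaw": 0}, {"tx": 3.4, "ty": -2.7, "tz": 0, "yaw": 0}, {"tx": 3.4, "ty": -2.7, "tz": 0, "yaw": 0}, {"tx": 3.3, "ty": -2.5, "tz": 0, "yaw": 0}, {"tx": 0, "ty": 0, "tz": 0, "yaw": 0.075}, {"tx": 0, "ty": 0, "tz": 0, "yaw": 0.07}, {"tx": 0, "ty": 0, "tz": 0, "yaw": 0}], jaw=1)

```text
time_s: 8.2
position: [0.6524, 0.0474, 0.2019]
tool_rot: [[0.997, -0.074, 0.011], [-0.074, -0.997, 0.0], [0.011, -0.001, -1.0]]
ft_force: [0.8, -0.1, 0.1]
grip_width: -0.0001
```

Request:
carry_out(rows=[{"tx": 0, "ty": 0.8, "tz": 2, "yaw": 0}, {"tx": 0, "ty": 0, "tz": 4, "yaw": 0}, {"tx": 0, "ty": 0, "tz": 3.5, "yaw": 0}, {"tx": 0, "ty": 0, "tz": 0, "yaw": 0}])

```text
time_s: 8.6
position: [0.6511, 0.0386, 0.1011]
tool_rot: [[0.998, -0.067, 0.007], [-0.067, -0.998, 0.001], [0.007, -0.001, -1.0]]
ft_force: [-1.3, -0.9, -0.5]
grip_width: -0.0001
```

```bash
python3 - <<'E'
from h import *
snap('side','s4.png')
s=cv2.imread('pics/s4.png')[140:315,230:430]
cv2.imwrite('pics/c4.png',cv2.resize(s,(600,525),interpolation=cv2.INTER_CUBIC))
E
```

```text
(no output)
```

View pics/c4.png

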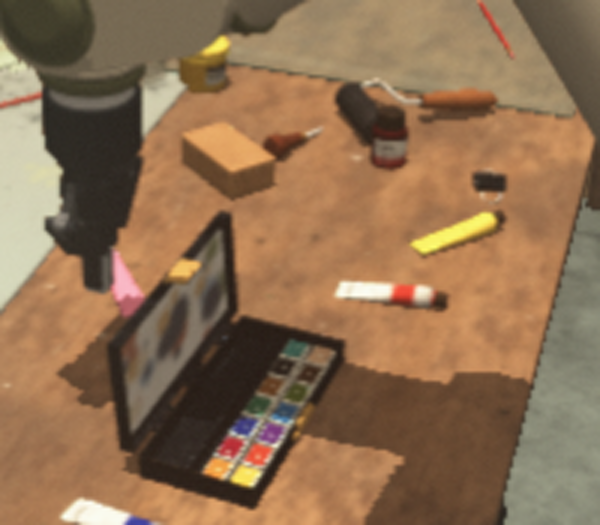

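The crop shows the closed fingers at about (98,285), behind the upright lid. I now pull the lid over.

Request:
carry_out(rows=[{"tx": -2, "ty": 0, "tz": -0.3, "yaw": 0}, {"tx": -1.5, "ty": 0, "tz": -0.3, "yaw": 0}, {"tx": -1, "ty": 0, "tz": 0, "yaw": 0}, {"tx": -1, "ty": 0, "tz": 0, "yaw": 0}, {"tx": -1, "ty": 0, "tz": 0, "yaw": 0}, {"tx": -1, "ty": 0, "tz": 0, "yaw": 0}])

```text
time_s: 9.25
position: [0.5789, 0.0425, 0.1181]
tool_rot: [[0.998, -0.063, 0.026], [-0.063, -0.998, -0.001], [0.026, -0.0, -1.0]]
ft_force: [2.1, -0.5, -1.6]
grip_width: -0.0001
```

Request:
carry_out(rows=[{"tx": -1, "ty": 0, "tz": 0.4, "yaw": 0}, {"tx": -1, "ty": 0, "tz": 0.6, "yaw": 0}, {"tx": -1, "ty": 0, "tz": 0.8, "yaw": 0}, {"tx": 0, "ty": 0, "tz": 0, "yaw": 0}])

```text
time_s: 9.65
position: [0.5479, 0.0443, 0.1021]
tool_rot: [[0.998, -0.062, 0.032], [-0.062, -0.998, -0.002], [0.032, 0.0, -0.999]]
ft_force: [0.3, 0.3, 0.2]
grip_width: -0.0001
```

Request:
carry_out(rows=[{"tx": -1.2, "ty": 0, "tz": 0.5, "yaw": 0}, {"tx": -1.2, "ty": 0, "tz": 0.7, "yaw": 0}, {"tx": -0.9, "ty": 0, "tz": 0.9, "yaw": 0}, {"tx": -0.8, "ty": 0, "tz": 1.0, "yaw": 0}, {"tx": 0, "ty": 0, "tz": 0, "yaw": 0}])

```text
time_s: 10.15
position: [0.5102, 0.0463, 0.0723]
tool_rot: [[0.997, -0.062, 0.04], [-0.062, -0.998, -0.003], [0.041, 0.001, -0.999]]
ft_force: [-0.7, 0.2, 0.7]
grip_width: -0.0001
```

```bash
python3 - <<'E'
from h import *
snap('side','s5.png')
s=cv2.imread('pics/s5.png')[140:315,230:430]
cv2.imwrite('pics/c5.png',cv2.resize(s,(600,525),interpolation=cv2.INTER_CUBIC))
E
```

```text
(no output)
```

View pics/c5.png

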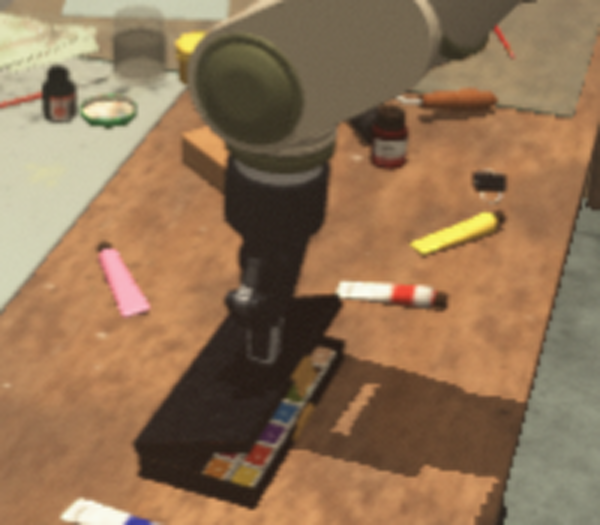

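The crop shows the lid nearly over, at about 0.3 rad, with the fingertips on it at (262,355). I move to its front edge and press in small steps, watching the force.

Request:
carry_out(rows=[{"tx": -1.0, "ty": 0, "tz": 0.3, "yaw": 0}, {"tx": -1.0, "ty": 0, "tz": 0.3, "yaw": 0}, {"tx": -0.4, "ty": 0, "tz": 0.5, "yaw": 0}, {"tx": 0, "ty": 0, "tz": 0.4, "yaw": 0}, {"tx": 0, "ty": 0, "tz": 0, "yaw": 0}])

```text
time_s: 10.7
position: [0.4875, 0.0474, 0.0573]
tool_rot: [[0.997, -0.062, 0.045], [-0.062, -0.998, -0.004], [0.046, 0.001, -0.999]]
ft_force: [-0.1, -0.3, 0.2]
grip_width: -0.0001
```

Request:
carry_out(rows=[{"tx": -0.3, "ty": 0, "tz": 0.3, "yaw": 0}, {"tx": 0, "ty": 0, "tz": 0.2, "yaw": 0}, {"tx": 0, "ty": 0, "tz": 0.1, "yaw": 0}])

```text
time_s: 11.0
position: [0.4844, 0.0476, 0.0516]
tool_rot: [[0.997, -0.062, 0.045], [-0.062, -0.998, -0.004], [0.045, 0.001, -0.999]]
ft_force: [-5.1, 0.6, 12.4]
grip_width: -0.0002
```

Request:
carry_out(rows=[{"tx": 0, "ty": 0, "tz": 0.2, "yaw": 0}, {"tx": 0, "ty": 0, "tz": 0.2, "yaw": 0}])

```text
time_s: 11.2
position: [0.4837, 0.0477, 0.0481]
tool_rot: [[0.997, -0.061, 0.043], [-0.061, -0.998, -0.004], [0.043, 0.002, -0.999]]
ft_force: [-2.3, 0.2, 2.8]
grip_width: 0.0002
```

Request:
carry_out(rows=[{"tx": 0, "ty": 0, "tz": 0.2, "yaw": 0}, {"tx": 0, "ty": 0, "tz": 0.1, "yaw": 0}])

```text
time_s: 11.4
position: [0.4838, 0.0477, 0.0451]
tool_rot: [[0.997, -0.061, 0.043], [-0.061, -0.998, -0.004], [0.043, 0.002, -0.999]]
ft_force: [-4.8, 0.3, 17.1]
grip_width: -0.0001
```

Request:
carry_out(rows=[{"tx": 0, "ty": 0, "tz": 0.1, "yaw": 0}])

```text
time_s: 11.5
position: [0.4838, 0.0477, 0.0449]
tool_rot: [[0.997, -0.061, 0.043], [-0.061, -0.998, -0.004], [0.043, 0.002, -0.999]]
ft_force: [-8.4, -0.0, 24.1]
grip_width: -0.0003
```

The force rose to 24 N while the height held at 0.045 m, the height expected for a shut lid. I back off, move aside and look.

Request:
carry_out(rows=[{"tx": 0, "ty": 0, "tz": -1, "yaw": 0}, {"tx": 0, "ty": 0, "tz": -4, "yaw": 0}, {"tx": 0, "ty": 0, "tz": -4, "yaw": 0}, {"tx": 0, "ty": 0, "tz": -4, "yaw": 0}, {"tx": 0, "ty": 0, "tz": -4, "yaw": 0}, {"tx": 0, "ty": 4, "tz": -2, "yaw": 0}, {"tx": 0, "ty": 4, "tz": 0, "yaw": 0}, {"tx": 0, "ty": 4, "tz": 0, "yaw": 0}, {"tx": 0, "ty": 4, "tz": 0, "yaw": 0}, {"tx": 0, "ty": 4, "tz": 0, "yaw": 0}, {"tx": 0, "ty": 3, "tz": 0, "yaw": 0}, {"tx": 0, "ty": 0, "tz": 0, "yaw": 0}])

```text
time_s: 12.7
position: [0.4626, -0.1895, 0.2455]
tool_rot: [[0.997, -0.057, 0.05], [-0.057, -0.998, -0.008], [0.051, 0.005, -0.999]]
ft_force: [0.0, 0.4, 0.4]
grip_width: 0.0002
```

```bash
python3 - <<'E'
from h import *
snap('side','s6.png');snap('top','t6.png')
s=cv2.imread('pics/s6.png')[190:315,250:390];t=cv2.imread('pics/t6.png')[190:315,190:330]
cv2.imwrite('pics/c6.png',np.hstack([cv2.resize(i,(400,357),interpolation=cv2.INTER_CUBIC) for i in(t,s)]))
E
```

```text
(no output)
```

View pics/c6.png

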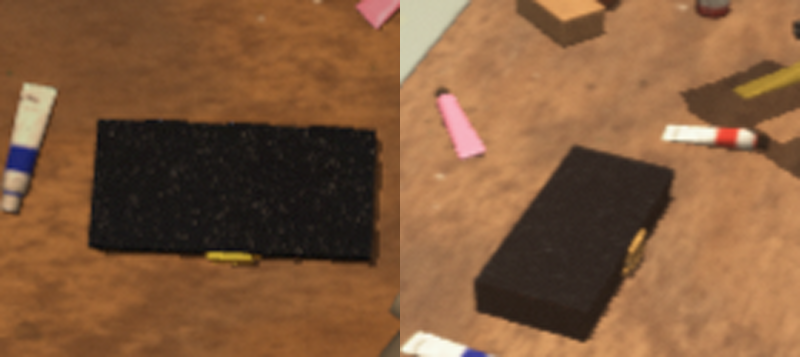

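The lid looks level and closed with the hasp over the catch at crop (230,257). The red-banded tube lies clear on the bench, and the blue tube, pink tube and cork are where they were.

```bash
python3 -c "
from rig import env
print(env.close_job())"
```

```text
the job is handed in; nothing more can be done
None
```

I handed the job in at about 12.8 s of the 51 s allowed; the hand-in gives no verdict.

- **Tube:** I lifted the red-banded tube out of the tin and laid it flat on the bench to the right of it. The last pictures show it lying well clear of the tin.
- **Lid:** I pushed it over from behind with closed fingers and pressed its front edge down. The force rose to 12 N at the catch, then fell to 3 N as it snapped. It then rose to 24 N against a hard stop with the fingertips at about 34 mm, the shut height of the tin. After I backed off, the lid stayed level and shut in both views.
- **Other things:** the blue tube and the cork look undisturbed in the last crop. The cutter and the ink bottle were mostly outside it; I never went near either.

No check failed or disagreed. The lid angle was judged from the press height, the force drop and the pictures, not measured directly. The first move call was refused because its rows left out some keys, and it moved nothing.

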